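# Size an unmarked crochet hook on the rack's hole gauge

### The job

The crochet hook lying on the tile trivet has lost its size mark: find its size on the gauge board of the hook rack. Beginning with the largest hole and taking the holes one after another, push the hook in until its nose shows behind the board, draw it out and go on to the next smaller hole, until a hole refuses it, and do not force it there; then push it up to its handle through the smallest hole that took it and leave it lying in the rack, without disturbing the cups, saucers, sugar bowl or the hooks in the tray.

Things in the scene. Friction and masses are not known exactly. Their poses are not given: they have to be found in the camera images.
- rack: beech hook rack, stands firm: upright gauge board 170 mm wide (y), 12 thick, top 105 mm up, four through holes 36 mm apart, largest at -y, on a base plate to x = 110 mm. In front a ledge, 20 mm deep, top 56 mm up: handles come to lie there with 2 mm to spare; nothing else in front. Origin: on the table under the middle of the board's front; x into the board (away from the robot), y along the row
- hole20 (a point): centre of the largest hole of the gauge, for 20 mm hooks (bored 21.6 mm), in the front face of the board; axes as the rack: x points into the hole, square to the board, z up. The board is 12 mm thick, so its back face is at x = 12 mm. Height 70 mm above the table. At y = -54 mm of the rack
- hole15 (a point): centre of the second hole of the gauge, for 15 mm hooks (bored 16.6 mm), in the front face of the board; axes as the rack: x points into the hole, square to the board, z up. The board is 12 mm thick, so its back face is at x = 12 mm. Height 70 mm above the table. At y = -18 mm of the rack
- hole10 (a point): centre of the third hole of the gauge, for 10 mm hooks (bored 11.6 mm), in the front face of the board; axes as the rack: x points into the hole, square to the board, z up. The board is 12 mm thick, so its back face is at x = 12 mm. Height 70 mm above the table. At y = 18 mm of the rack
- hole5 (a point): centre of the smallest hole of the gauge, for 5 mm hooks (bored 6.6 mm), in the front face of the board; axes as the rack: x points into the hole, square to the board, z up. The board is 12 mm thick, so its back face is at x = 12 mm. Height 70 mm above the table. At y = 54 mm of the rack. Too small for any of the three hooks
- hook_a: 170 mm jumbo crochet hook. Beech handle 70 x 26 wide x 24 high, from x = -85 to -15 mm (alike on all hooks), then a round aluminium shaft to x = 85 mm, 10, 15 or 20 mm thick (the hooks differ; size mark gone; the gauge must tell). Origin: mid-length, underside of handle; x from handle to nose. It lies level, on the trivet (the one to be sized) or in the tray (leave it)
- hook_b: second hook, described as hook_a. Each weighs 0.06 to 0.11 kg, balance point in the handle about 9 mm behind the shaft. Shaft axis and middle of the handle are 12 mm above the origin, handle middle at x = -50 mm. The nose points within about 55 degrees of +x
- hook_c: third hook, described as hook_a; again on the trivet or in the tray
- hook_a_nose (a point): tip of the blunt nose of hook_a (edge broken 1.5 mm), on the shaft axis, 85 mm ahead of the hook's origin and 100 mm ahead of its handle; axes as the hook. A shallow notch is cut just behind it, it does not catch
- hook_b_nose (a point): tip of the nose of hook_b, as for hook_a
- hook_c_nose (a point): tip of the nose of hook_c, as for hook_a
- trivet: square framed tile trivet, fixed, 200 x 200 mm and 8 mm thick, flat and flush: dark wood frame round a white tile. Origin: centre of its underside. The hook to be sized lies on it, within about 20 mm of its centre
- tray: steel serving tray, fixed, inside 246 x 356 mm (x, y), its floor 8 mm above the table, rim 24 mm high; two other hooks lie in it and must stay there. Origin: centre of its underside
- cup1: overturned white coffee cup, mouth down, 72 mm wide at its rim, 61 mm high, with a small ear reaching 59 mm out to its +y; stands on saucer1. Origin: centre of the rim, underneath. Leave it alone
- saucer1: white saucer, 136 mm wide, 14 mm high, its well 5 mm above the table. Origin: centre of the underside. Leave it alone
- cup2: second overturned coffee cup, like cup1, on saucer2. Leave it alone
- saucer2: second saucer, like saucer1. Leave it alone
- sugar_bowl: round steel sugar bowl with a domed lid and black knob, 96 mm wide, 91 mm high to the top of its knob, a loop handle reaching 70 mm out to its +x. Origin: centre of the underside. Leave it alone
Mind the look-alikes: they are no part of the job. Leave any blue or orange look-alike of the hook_c alone.

How it is judged:
On the way, in this order (a step that is already met when the one before it is completed fails the run):
1. the hook's nose has been pushed through the largest (20 mm) hole and shows behind the board (((x of hook_a_nose in the frame of hole20 above 0.016 m and y of hook_a_nose in the frame of hole20 between -0.012 and 0.012 m and z of hook_a_nose in the frame of hole20 between -0.012 and 0.012 m) or (x of hook_b_nose in the frame of hole20 above 0.016 m and y of hook_b_nose in the frame of hole20 between -0.012 and 0.012 m and z of hook_b_nose in the frame of hole20 between -0.012 and 0.012 m) or (x of hook_c_nose in the frame of hole20 above 0.016 m and y of hook_c_nose in the frame of hole20 between -0.012 and 0.012 m and z of hook_c_nose in the frame of hole20 between -0.012 and 0.012 m))), for 0.02 s.
2. the hook has then been tried in the second (15 mm) hole: the 10 and 15 mm hooks show their nose behind the board, the 20 mm hook is pressed against the hole and refused (((x of hook_a_nose in the frame of hole15 above 0.016 m and y of hook_a_nose in the frame of hole15 between -0.012 and 0.012 m and z of hook_a_nose in the frame of hole15 between -0.012 and 0.012 m) or (x of hook_b_nose in the frame of hole15 above 0.016 m and y of hook_b_nose in the frame of hole15 between -0.012 and 0.012 m and z of hook_b_nose in the frame of hole15 between -0.012 and 0.012 m) or (x of hook_c_nose in the frame of hole15 between -0.004 and 0.01 m and contact force between hook_c and rack above 0.3 N and y of hook_c_nose in the frame of hole15 between -0.006 and 0.006 m and z of hook_c_nose in the frame of hole15 between -0.006 and 0.006 m))), for 0.02 s.
3. then the 10 mm hook shows its nose through the third (10 mm) hole, or the 15 mm hook is refused by it, or the 20 mm hook has gone back through the 20 mm hole (((x of hook_a_nose in the frame of hole10 between -0.004 and 0.01 m and contact force between hook_a and rack above 0.3 N and y of hook_a_nose in the frame of hole10 between -0.006 and 0.006 m and z of hook_a_nose in the frame of hole10 between -0.006 and 0.006 m) or (x of hook_b_nose in the frame of hole10 above 0.016 m and y of hook_b_nose in the frame of hole10 between -0.012 and 0.012 m and z of hook_b_nose in the frame of hole10 between -0.012 and 0.012 m) or (x of hook_c_nose in the frame of hole20 above 0.016 m and y of hook_c_nose in the frame of hole20 between -0.012 and 0.012 m and z of hook_c_nose in the frame of hole20 between -0.012 and 0.012 m))), for 0.02 s.
4. then the 10 mm hook is refused by the smallest (5 mm) hole, or the 15 mm hook has gone back through the 15 mm hole, or the 20 mm hook is pushed up to its handle in the 20 mm hole (((x of hook_a_nose in the frame of hole15 above 0.016 m and y of hook_a_nose in the frame of hole15 between -0.012 and 0.012 m and z of hook_a_nose in the frame of hole15 between -0.012 and 0.012 m) or (x of hook_b_nose in the frame of hole5 between -0.004 and 0.01 m and contact force between hook_b and rack above 0.3 N and y of hook_b_nose in the frame of hole5 between -0.006 and 0.006 m and z of hook_b_nose in the frame of hole5 between -0.006 and 0.006 m) or (x of hook_c_nose in the frame of hole20 above 0.092 m and y of hook_c_nose in the frame of hole20 between -0.012 and 0.012 m and z of hook_c_nose in the frame of hole20 between -0.012 and 0.012 m))), for 0.02 s.
At the end, for the whole second after the job is handed in: the hook that lay on the trivet is through the hole of its own size with its handle within 8 mm of the board (nose at least 92 mm past the board's front face), released and at rest; the other two hooks lie in the tray; cups, saucers and sugar bowl are within 15 mm of where they stood (((x of hook_a_nose in the frame of hole15 above 0.092 m and y of hook_a_nose in the frame of hole15 between -0.012 and 0.012 m and z of hook_a_nose in the frame of hole15 between -0.012 and 0.012 m and linear speed of hook_a below 0.02 m/s and x of hook_b in the frame of tray between -0.11 and 0.11 m and y of hook_b in the frame of tray between -0.16 and 0.16 m and height (world z) of each of hook_b, hook_c below 0.03 m and x of hook_c in the frame of tray between -0.11 and 0.11 m and y of hook_c in the frame of tray between -0.16 and 0.16 m) or (x of hook_b_nose in the frame of hole10 above 0.092 m and y of hook_b_nose in the frame of hole10 between -0.012 and 0.012 m and z of hook_b_nose in the frame of hole10 between -0.012 and 0.012 m and linear speed of hook_b below 0.02 m/s and x of hook_a in the frame of tray between -0.11 and 0.11 m and y of hook_a in the frame of tray between -0.16 and 0.16 m and height (world z) of each of hook_a, hook_c below 0.03 m and x of hook_c in the frame of tray between -0.11 and 0.11 m and y of hook_c in the frame of tray between -0.16 and 0.16 m) or (x of hook_c_nose in the frame of hole20 above 0.092 m and y of hook_c_nose in the frame of hole20 between -0.012 and 0.012 m and z of hook_c_nose in the frame of hole20 between -0.012 and 0.012 m and linear speed of hook_c below 0.02 m/s and x of hook_a in the frame of tray between -0.11 and 0.11 m and y of hook_a in the frame of tray between -0.16 and 0.16 m and height (world z) of each of hook_a, hook_b below 0.03 m and x of hook_b in the frame of tray between -0.11 and 0.11 m and y of hook_b in the frame of tray between -0.16 and 0.16 m)) and distance of each of cup1, cup2, saucer1, saucer2, sugar_bowl from where it was at the start of the episode below 0.015 m); the robot touches nothing.
It fails at once if the hook is forced against the rack with more than 60 N (contact force between any of hook_a, hook_b, hook_c and rack above 60 N).
It fails at once if a hook in the tray is moved (two hooks more than 20 mm from where they lay) (distance of each of hook_a, hook_b from where it was at the start of the episode above 0.02 m or distance of each of hook_a, hook_c from where it was at the start of the episode above 0.02 m or distance of each of hook_b, hook_c from where it was at the start of the episode above 0.02 m).
It fails at once if a cup, a saucer or the sugar bowl is pushed more than 15 mm or tipped (distance of any of cup1, cup2, saucer1, saucer2, sugar_bowl from where it was at the start of the episode above 0.015 m or angle between any of cup1, cup2, saucer1, saucer2, sugar_bowl's own z axis and vertical above 0.3 rad).
It also fails if it takes over 58 s, if anything falls off the work surface, if the arm or the gripper's body presses on something with over 40 N, if the wrist force passes 120 N, or if a joint passes its speed limit or range.

### The arm

A 7-joint arm with a two-finger parallel gripper is mounted at the origin on the work surface. World frame = base frame: x ahead of the robot, y to its left, z up, the work surface at z = 0. Lengths are in m, angles in rad, forces in N, time in s.
With the tool pointing down it reaches from about 0.425 to 1.025 m from the base axis. Payload 9.4 kg.
Tool frame: the origin (TCP) lies between the finger pads; the fingertips stand 22 mm ahead of it and the grasp point (between the pads) lies 3 mm ahead of it; z points along the fingers, y is the line along which they close (so a half turn about z gives the same grasp; the last joint's range is limited). The gripper opens to 93 mm and grips with 3 to 60 N. Pads are 15 mm wide; open, the fingers measure 128 mm over their backs; the gripper's body (75 mm by 188 mm) begins 65 mm behind the grasp point.
Start: joints at [-1.288, 0.599, -0.003, 1.599, 0.002, 0.943, -0.08], TCP at [0.255, 0.679, 0.241] pointing down, gripper open.
Joint ranges: [-2.57, 2.57], [-0.35, 1.97], [-1.29, 1.29], [0.11, 2.56], [-1.05, 4.19], [0.11, 1.86], [-2.63, 2.63]. Speed limits (rad/s): [2.22, 2.22, 3.01, 3.01, 3.14, 3.14, 3.14].

### API

Orientations are given as a unit quaternion [x, y, z, w].
In Python, from cell import bot gives the robot as it stands.
- The arm moves only by the tool arm_command, never from a script. Its arguments are lists of equal length, an entry for each row: "grip": the gripper's target within -1 to 1 (fully open at 1, half-way at 0, shut at -1); "dp": the shift along the world's x, y, z scaled (see below), a list of three; "rotation": the turn, a rotation vector about the world's x, y, z scaled (see below), a list of three. In form: {"grip": [grip, ...], "dp": [[dx, dy, dz], ...], "rotation": [[rx, ry, rz], ...]}. A call has 1 to 20 rows; each row shifts and turns the commanded pose from where the row before left it; what a row does not reach is not made up. The controller multiplies each number of a shift by 0.15 m and each number of a turn by 90 degrees. A row lasts 1/12 s, in which the tool goes at most 41.7 mm and 7.16 degrees, less where a joint would pass 70% of its speed; a pose out of reach is approached as far as the arm can. A call with a number of a shift or a turn outside -1 to 1 is refused whole. A call with a gripper value outside its range is refused whole. The fingers move at their own pace and stop on an object; "squeeze" is the grip in N (left out, the last holds). Time passes only in rows, so rows that do not move let the fingers close. It gives the time, the measured TCP pose, the force, the opening and the grip force at its end, in the units of the state.
- bot.state(): the state, without advancing time (a new reading comes with each control period).
- bot.camera(name): name is "scene" or "top" or "wrist"; returns a dict with "frame" (384x512x3 uint8, red, green, blue), "fx", "fy", "cx", "cy" (pixels), "R" (3x3) and "t" (3): a world point X has camera coordinates R X + t. Camera axes: x right, y down, z forward; pixel columns grow to the right and rows downward; lengths in m; the calibration is good to about 2 mm. A picture is of the moment at which its call begins. There is no depth.
- bot.job_done(): hands the job in; it is judged then, once.
The state is a dict: "time": time; "qpos": joint angles; "qd": joint speeds; "tau": joint torques, N m; "ee_pos": TCP position; "eef_rot": TCP orientation; "wrist_force": force on the tool from outside, world axes, zero at the start; "ft_torque": the same for the moment, N m; "grip_width": finger opening in m; "gripper_force": force on a finger pad.
Only numpy, scipy, OpenCV 4.12 (cv2) and the standard library are available. Lean on these libraries where they do the work, as an engineer would, in place of code of your own. Each camera call takes 0.05 s, during which the arm holds its last target. There are 200 camera calls.

## Working session

There is one attempt and no reset: what is moved stays moved. The work goes in short steps, Python scripts to look and compute and a tool call to move; the robot and the scene stay as the last step left them, time stands still between calls to the robot, and variables do not carry over. Pictures are saved under pics/ and viewed, at most 10 in all, crops included, and the job is handed in when it is done.

Besides the shell and the picture viewer there is one more tool, called after "Emit:" by a JSON object that holds its "fn" and its "kwargs". arm_command: Moves the arm, as the interface text tells. Shifts and turns lie within -1 to 1; 1 stands for 0.15 m of shift or 90 degrees of turn. Its arguments: {"type":"object","properties":{"grip":{"type":"array"},"dp":{"type":"array"},"rotation":{"type":"array"},"squeeze":{"type":"number"}},"required":["grip","dp","rotation"]}

```bash
ls; mkdir -p pics; cat > h.py <<'E'
import numpy as np, cv2
from cell import bot
def shot(n,f):
    c=bot.camera(n); cv2.imwrite('pics/'+f,c['frame'][:,:,::-1]); np.savez('pics/'+f[:-4],**c); return c
def ray(c,u,v,z):
    R=np.array(c['R']);t=np.array(c['t']);o=-R.T@t
    d=R.T@np.array([(u-c['cx'])/c['fx'],(v-c['cy'])/c['fy'],1]); return o+d*(z-o[2])/d[2]
def proj(c,X):
    p=np.array(c['R'])@np.array(X)+np.array(c['t']); return np.array([c['cx']+c['fx']*p[0]/p[2],c['cy']+c['fy']*p[1]/p[2]])
E
python3 - <<'E'
from h import *
for n in ['scene','top']:
    c=shot(n,n+'1.png'); R=np.array(c['R']); print(n,c['fx'],-R.T@np.array(c['t']),R[2])
print(bot.state())
a=cv2.imread('pics/scene1.png');b=cv2.imread('pics/top1.png')
E
```

```text
pics
scene 364.0082918616132 [ 1.61167012 -0.15733947  0.84788617] [-0.81979532  0.08977021 -0.56557665]
top 417.2762500015406 [ 0.35962217 -0.02331146  1.45755053] [ 1.00524943e-01  9.87857652e-04 -9.94934048e-01]
{'time': 0.1, 'qpos': array([-1.28768673,  0.60003144, -0.00256358,  1.59999568,  0.00175369,
        0.94289461, -0.0798099 ]), 'qd': array([-0.00163437,  0.00032029, -0.0020372 , -0.00218329,  0.0001659 ,
       -0.00092436,  0.00015223]), 'tau': array([ 4.76090179e-03, -7.66559100e+01,  1.50200922e+00, -2.52933669e+01,
       -5.23146882e-02,  1.36468341e-02,  1.30289454e-04]), 'ee_pos': array([0.25512264, 0.67822736, 0.23987523]), 'eef_rot': array([ 1.78917191e-01,  9.83863912e-01, -6.58585518e-04, -8.10758148e-05]), 'wrist_force': array([-0.1873355 ,  1.36063991, -0.81684226]), 'ft_torque': array([ 0.00797139, -0.01788399,  0.04028788]), 'gripper_force': 0.0, 'grip_width': 0.09281734974567682}
```

View pics/scene1.png

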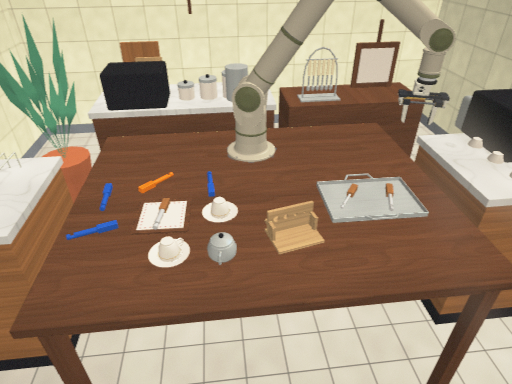

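View pics/top1.png

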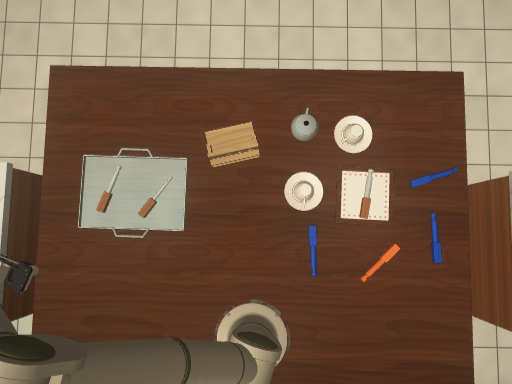

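Top view: hook to be sized on the trivet around (367,193), its handle at (365,208) and nose at (370,171). The rack is at (232,145), the tray hooks at (107,190) and (155,197). Saucers are at (304,191) and (353,134), the sugar bowl at (305,127).

```bash
python3 - <<'E'
from h import *
c=dict(np.load('pics/top1.npz')); f=c['frame']
hsv=cv2.cvtColor(f,cv2.COLOR_RGB2HSV)
for p in [(366,208),(368,185),(232,135),(232,155),(345,200)]: print(p,f[p[1],p[0]],hsv[p[1],p[0]])
for n,u,v in [('nose',370,170),('handle',365.5,208),('trivet',365,196),('cup1',304,191),('cup2',353,134),('bowl',305,127)]:
    print(n,ray(c,u,v,0.02))
for u,v in [(206,135),(254,123),(211,166),(260,156)]: print('rack',ray(c,u,v,0.05))
crop=f[110:230,195:400]
cv2.imwrite('pics/crop1.png',cv2.resize(crop[:,:,::-1],None,fx=3.9,fy=3.9,interpolation=cv2.INTER_CUBIC))
E
```

```text
(366, 208) [155 101  62] [ 13 153 155]
(368, 185) [197 198 179] [ 32  24 198]
(232, 135) [194 152  98] [ 17 126 194]
(232, 155) [188 147  95] [ 17 126 188]
(345, 200) [234 213 188] [ 16  50 234]
nose [ 0.57823725 -0.40191266  0.02      ]
handle [ 0.44567493 -0.38488144  0.02      ]
trivet [ 0.48717399 -0.38358371  0.02      ]
cup1 [ 0.50138611 -0.1726112   0.02      ]
cup2 [ 0.70498244 -0.34370336  0.02      ]
bowl [ 0.72752202 -0.17512449  0.02      ]
rack [0.68667809 0.16800542 0.05      ]
rack [0.73126549 0.003823   0.05      ]
rack [0.57932049 0.14794285 0.05      ]
rack [ 0.61637159 -0.01858096  0.05      ]
```

View pics/crop1.png

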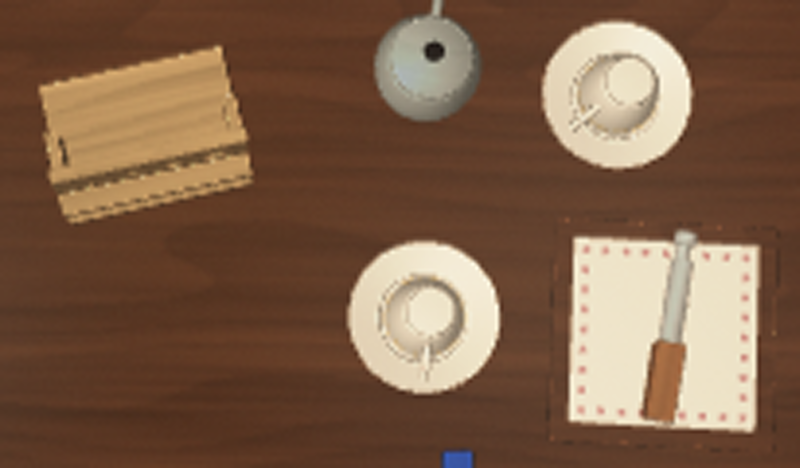

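The crop shows the hook with its nose at (685,235) and its handle around (663,380). The rack is rotated about +12°, with its ledge at the bottom. I'll move towards the trivet, looking at the rack on the way.

Emit:
{"fn": "arm_command", "kwargs": {"grip": [1, 1, 1, 1, 1, 1, 1, 1, 1, 1, 1, 1, 1, 1, 1, 1], "dp": [[0.133, -0.213, 0], [0.133, -0.213, 0], [0.133, -0.213, 0], [0.133, -0.213, 0], [0.133, -0.213, 0], [0.133, -0.213, 0], [0.133, -0.213, 0], [0.133, -0.213, 0], [0.133, -0.213, 0], [0.133, -0.213, 0], [0.133, -0.213, 0], [0.133, -0.213, 0], [0.133, -0.213, 0], [0.133, -0.213, 0], [0.133, -0.213, 0], [0, 0, 0]], "rotation": [[0, 0, 0.01], [0, 0, 0.01], [0, 0, 0.01], [0, 0, 0.01], [0, 0, 0.01], [0, 0, 0.01], [0, 0, 0.01], [0, 0, 0.01], [0, 0, 0.01], [0, 0, 0.01], [0, 0, 0.01], [0, 0, 0.01], [0, 0, 0.01], [0, 0, 0.01], [0, 0, 0.01], [0, 0, 0]]}}

```text
time: 1.43
ee_pos: [0.5583, 0.1909, 0.2404]
eef_rot: [0.066, 0.998, -0.002, 0.001]
wrist_force: [-0.1, -0.8, -0.9]
grip_width: 0.093
gripper_force: 0.0
```

```bash
python3 - <<'E'
from h import *
c=shot('wrist','w1.png'); R=np.array(c['R']); print(c['fx'],-R.T@np.array(c['t']),R[2],bot.state()['ee_pos'])
E
```

```text
307.3244202601337 [0.48989197 0.20132048 0.38451661] [ 0.2467921  -0.03643921 -0.96838311] [0.55646908 0.19460201 0.24029868]
```

View pics/w1.png

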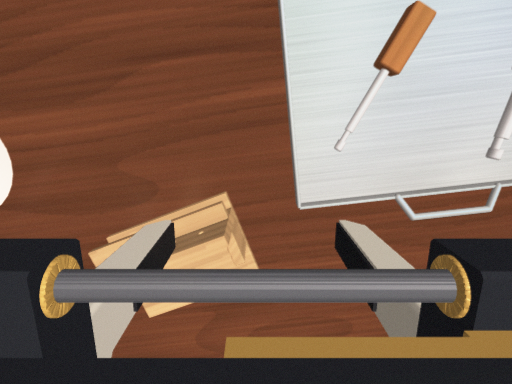

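Wrist view: image right is +y and image up is -x. The ledge and board of the rack show at (170,240), partly hidden by the fingers. On to the trivet, stopping where the whole hook is visible.

Emit:
{"fn": "arm_command", "kwargs": {"grip": [1, 1, 1, 1, 1, 1, 1, 1, 1, 1, 1, 1, 1, 1, 1, 1, 1], "dp": [[-0.0125, -0.242, 0], [-0.0125, -0.242, 0], [-0.0125, -0.242, 0], [-0.0125, -0.242, 0], [-0.0125, -0.242, 0], [-0.0125, -0.242, 0], [-0.0125, -0.242, 0], [-0.0125, -0.242, 0], [-0.0125, -0.242, 0], [-0.0125, -0.242, 0], [-0.0125, -0.242, 0], [-0.0125, -0.242, 0], [-0.0125, -0.242, 0], [-0.0125, -0.242, 0], [-0.0125, -0.242, 0], [-0.0125, -0.242, 0], [0, 0, 0]], "rotation": [[0, 0, 0], [0, 0, 0], [0, 0, 0], [0, 0, 0], [0, 0, 0], [0, 0, 0], [0, 0, 0], [0, 0, 0], [0, 0, 0], [0, 0, 0], [0, 0, 0], [0, 0, 0], [0, 0, 0], [0, 0, 0], [0, 0, 0], [0, 0, 0], [0, 0, 0]]}}

```text
time: 2.9
ee_pos: [0.5227, -0.3886, 0.2402]
eef_rot: [0.066, 0.998, -0.002, -0.0]
wrist_force: [-0.4, -0.6, 0.8]
grip_width: 0.093
gripper_force: 0.0
```

```bash
python3 - <<'E'
from h import *
c=shot('wrist','w2.png'); R=np.array(c['R']); print(-R.T@np.array(c['t']),bot.state()['ee_pos'],bot.state()['qpos'],bot.state()['eef_rot'])
E
```

```text
[ 0.45459647 -0.37833875  0.38449812] [ 0.52349692 -0.38464612  0.2399854 ] [ 0.5408242   0.50783356  0.00733421  1.78312567 -0.00301383  0.85075935
  1.9909866 ] [ 6.44703800e-02  9.97919408e-01 -5.50009684e-04 -3.51609219e-04]
```

View pics/w2.png

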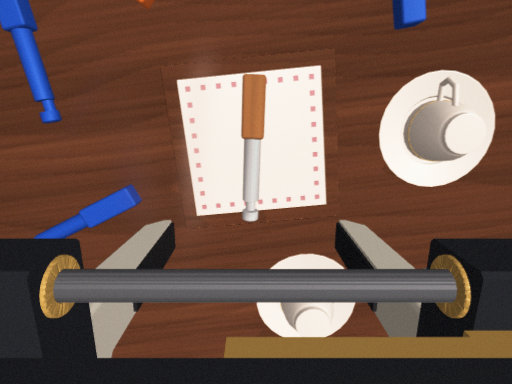

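The hook lies clear in view, with its handle at (254,106) and nose at (250,213).

```bash
cat >> h.py <<'E'
def handle(c,box):
    f=c['frame'];h=cv2.cvtColor(f,cv2.COLOR_RGB2HSV);x0,y0,x1,y1=box
    m=np.zeros(f.shape[:2],np.uint8)
    m[y0:y1,x0:x1]=((h[...,0]<16)&(h[...,1]>130)&(h[...,2]>110))[y0:y1,x0:x1]
    k=max(cv2.findContours(m,0,1)[0],key=cv2.contourArea); return k
E
python3 - <<'E'
from h import *
c=dict(np.load('pics/w2.npz'))
k=handle(c,(225,66,285,150)); 
P=np.array([ray(c,u,v,0.029)[:2] for u,v in k[:,0]],np.float32)
print('handle rect',cv2.minAreaRect(P))
f=c['frame'].astype(int)
for v in (150,165,180,195): print(v,[tuple(f[v,u]) for u in range(238,268)][::1] if v==165 else '')
g=cv2.cvtColor(c['frame'],cv2.COLOR_RGB2GRAY).astype(int)
for v in (150,165,180,195): print(v,g[v,236:270])
print(g[200:226,250])
q=ray(c,250,220,0.02);print('nose',q)
for p in [(179,80),(321,66),(326,204),(198,216)]: print(ray(c,*p,.008))
E
```

```text
handle rect ((0.4479825496673584, -0.3803573250770569), (0.024158207699656487, 0.068869449198246), 80.56975555419922)
150 
165 [(np.int64(248), np.int64(241), np.int64(233)), (np.int64(248), np.int64(241), np.int64(233)), (np.int64(248), np.int64(241), np.int64(233)), (np.int64(248), np.int64(241), np.int64(233)), (np.int64(246), np.int64(237), np.int64(229)), (np.int64(196), np.int64(182), np.int64(172)), (np.int64(142), np.int64(135), np.int64(130)), (np.int64(149), np.int64(141), np.int64(138)), (np.int64(162), np.int64(154), np.int64(151)), (np.int64(181), np.int64(173), np.int64(170)), (np.int64(192), np.int64(185), np.int64(182)), (np.int64(201), np.int64(191), np.int64(189)), (np.int64(209), np.int64(201), np.int64(197)), (np.int64(212), np.int64(208), np.int64(203)), (np.int64(215), np.int64(213), np.int64(209)), (np.int64(219), np.int64(216), np.int64(213)), (np.int64(219), np.int64(219), np.int64(213)), (np.int64(219), np.int64(220), np.int64(215)), (np.int64(219), np.int64(218), np.int64(212)), (np.int64(215), np.int64(209), np.int64(205)), (np.int64(210), np.int64(202), n
[... 621 characters left out ...]
39 185 137 143 156 175 187 194 203 209 213 217
 218 219 218 210 204 203 231 242 242 242 243 242 241 243 242 242]
180 [242 242 242 242 242 242 230 161 137 152 172 186 196 201 207 214 217 219
 222 219 212 206 192 214 239 243 242 243 242 242 242 242 242 242]
195 [241 242 242 241 241 242 211 145 152 166 187 195 203 203 209 217 221 219
 218 214 204 197 194 235 242 241 242 241 242 242 241 242 242 242]
[213 210 205 213 214 214 213 213 215 214 205 152 166 211 214 217 218 224
 225 223 214 130  67  58  73  71]
nose [ 0.58271341 -0.40252026  0.02      ]
[ 0.40634783 -0.46171513  0.008     ]
[ 0.4128766  -0.29758998  0.008     ]
[ 0.57815086 -0.30418574  0.008     ]
[ 0.57278267 -0.46918294  0.008     ]
```

Emit:
{"fn": "arm_command", "kwargs": {"grip": [0.5, 0.5, 0.3, 0.2, 0.2, 0.2, 0.2, 0.2, 0.2], "dp": [[-0.1, 0.004, -0.15], [-0.1, 0.004, -0.2], [-0.1, 0.004, -0.2], [-0.1, 0.004, -0.2], [-0.103, 0.004, -0.2], [0, 0.004, -0.2], [0, 0.004, -0.13], [0, 0, -0.1], [0, 0, 0]], "rotation": [[0, 0, -0.0055], [0, 0, -0.0055], [0, 0, -0.0055], [0, 0, -0.0055], [0, 0, 0], [0, 0, 0], [0, 0, 0], [0, 0, 0], [0, 0, 0]], "squeeze": 30}}

```text
time: 3.7
ee_pos: [0.4497, -0.3746, 0.0316]
eef_rot: [0.078, 0.997, 0.001, -0.001]
wrist_force: [-0.6, 0.8, 0.3]
grip_width: 0.0562
gripper_force: 0.0
```

```bash
python3 - <<'E'
from h import *
for i in range(3):
    c=bot.camera('wrist'); s=bot.state(); print(s['time'],s['ee_pos'],s['eef_rot'],s['grip_width'])
cv2.imwrite('pics/w3.png',c['frame'][:,:,::-1])
E
```

```text
3.75 [ 0.44972294 -0.37478997  0.03248535] [ 7.81827516e-02  9.96938265e-01  1.06576799e-03 -6.46462264e-04] 0.05558695725421979
3.8 [ 0.44978581 -0.3751226   0.03313355] [ 7.82502640e-02  9.96933349e-01  8.11602507e-04 -3.67361442e-04] 0.05595647258819868
3.85 [ 0.44982267 -0.37558839  0.03359488] [ 7.84029381e-02  9.96921614e-01  5.21009086e-04 -6.59815145e-05] 0.05550361434191151
```

Emit:
{"fn": "arm_command", "kwargs": {"grip": [0.2, 0.2, -1, -1, -1, -1, -1, -1], "dp": [[-0.01, 0, -0.012], [0, 0, 0], [0, 0, 0], [0, 0, 0], [0, 0, 0], [0, 0, 0], [0, 0, 0], [0, 0, 0]], "rotation": [[0, 0, 0], [0, 0, 0], [0, 0, 0], [0, 0, 0], [0, 0, 0], [0, 0, 0], [0, 0, 0], [0, 0, 0]], "squeeze": 30}}

```text
time: 4.52
ee_pos: [0.4476, -0.3775, 0.032]
eef_rot: [0.079, 0.997, -0.0, 0.0]
wrist_force: [-0.0, 1.1, 2.6]
grip_width: 0.0263
gripper_force: 29.3
```

```bash
python3 - <<'E'
from h import *
s=bot.state(); print(s['time'],s['ee_pos'],s['eef_rot'],s['grip_width'],s['gripper_force'],s['wrist_force'])
# rack from top view: wood mask
c=dict(np.load('pics/top1.npz')); h=cv2.cvtColor(c['frame'],cv2.COLOR_RGB2HSV)
m=np.zeros(h.shape[:2],np.uint8); S=(slice(115,175),slice(195,270))
m[S]=((h[...,2]>120)&(abs(h[...,0].astype(int)-17)<5)&(h[...,1]>80))[S]
k=max(cv2.findContours(m,0,1)[0],key=cv2.contourArea)
print(cv2.approxPolyDP(k,2,True)[:,0].tolist())
a=cv2.resize(c['frame'][115:175,195:270][:,:,::-1],None,fx=8,fy=8,interpolation=cv2.INTER_CUBIC)
c2=dict(np.load('pics/scene1.npz'))
b=cv2.resize(c2['frame'][195:255,255:330][:,:,::-1],None,fx=8,fy=8,interpolation=cv2.INTER_CUBIC)
b=cv2.resize(b,(600,480));cv2.imwrite('pics/rack.png',np.hstack([cv2.resize(a,(400,320)),cv2.resize(b,(400,320))]))
E
```

```text
4.5167 [ 0.44755597 -0.37748837  0.0319517 ] [ 7.93885795e-02  9.96843733e-01 -1.19862963e-04  1.08819828e-04] 0.02633052722001993 29.29967701435089 [-1.36940874e-03  1.08944953e+00  2.64683067e+00]
[[251, 122], [205, 132], [208, 156], [239, 151], [237, 154], [211, 159], [212, 166], [259, 156], [258, 149], [248, 148], [258, 145]]
```

View pics/rack.png

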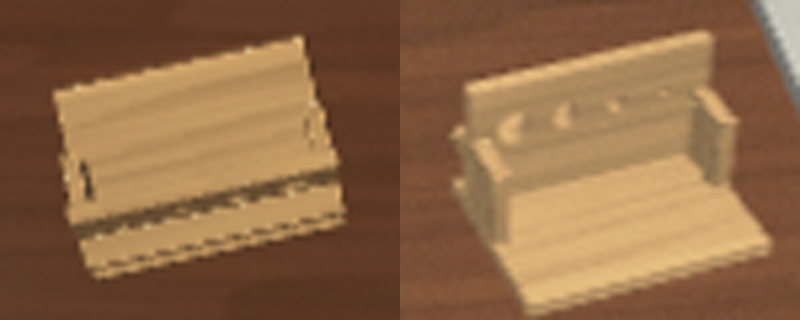

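The composite shows the rack from above and from behind, with the holes running large to small from -y to +y. Grip width is 26.3 mm, so the handle is held. I take a reference wrist picture of the held handle to get the camera bias, then lift and go over the rack.

```bash
python3 - <<'E'
from h import *
c=shot('wrist','w4.png'); s=bot.state(); print(s['ee_pos'],s['eef_rot'])
np.savez('pics/w4s',p=s['ee_pos'],q=s['eef_rot'])
E
```

```text
[ 0.44758988 -0.37751531  0.03195713] [ 7.93681180e-02  9.96845355e-01 -1.41287142e-04  1.39418288e-04]
```

Emit:
{"fn": "arm_command", "kwargs": {"grip": [-1, -1, -1, -1, -1, -1, -1, -1, -1, -1, -1, -1, -1, -1, -1, -1, -1, -1, -1, -1], "dp": [[0, 0, 0.1], [0, 0, 0.2], [0, 0, 0.25], [0, 0, 0.25], [0, 0, 0.25], [0, 0, 0.2], [0.1, 0.217, 0], [0.1, 0.217, 0], [0.1, 0.217, 0], [0.1, 0.217, 0], [0.1, 0.217, 0], [0.1, 0.217, 0], [0.1, 0.217, 0], [0.1, 0.217, 0], [0.1, 0.217, 0], [0.1, 0.217, 0], [0.1, 0.217, 0], [0.1, 0.217, 0], [0.1, 0.217, 0], [0.1, 0.217, 0]], "rotation": [[0, 0, 0], [0, 0, 0], [0, 0, 0], [0, 0, 0], [0, 0, 0], [0, 0, 0], [0, 0, 0.02], [0, 0, 0.02], [0, 0, 0.02], [0, 0, 0.02], [0, 0, 0.02], [0, 0, 0.02], [0, 0, 0.02], [0, 0, 0.02], [0, 0, 0.02], [0, 0, 0.02], [0, 0, 0.02], [0, 0, 0.02], [0, 0, 0], [0, 0, 0]]}}

```text
time: 6.23
ee_pos: [0.6577, 0.0801, 0.219]
eef_rot: [-0.109, 0.994, 0.0, -0.0]
wrist_force: [1.3, -0.0, -1.2]
grip_width: 0.0263
gripper_force: 29.3
```

Emit:
{"fn": "arm_command", "kwargs": {"grip": [-1, -1, -1, -1], "dp": [[0, 0, 0], [0, 0, 0], [0, 0, 0], [0, 0, 0]], "rotation": [[0, 0, 0], [0, 0, 0], [0, 0, 0], [0, 0, 0]]}}

```text
time: 6.57
ee_pos: [0.657, 0.0767, 0.2191]
eef_rot: [-0.108, 0.994, -0.0, -0.0]
wrist_force: [0.2, 0.1, -1.1]
grip_width: 0.0259
gripper_force: 29.3
```

```bash
python3 - <<'E'
from h import *
c=shot('wrist','w5.png'); s=bot.state(); print(s['time'],s['ee_pos'],s['eef_rot'],s['grip_width'])
np.savez('pics/w5s',p=s['ee_pos'],q=s['eef_rot'])
a=cv2.imread('pics/w4.png');b=cv2.imread('pics/w5.png')
cv2.imwrite('pics/w45.png',cv2.resize(np.hstack([a[:,100:420],b]),None,fx=.96,fy=.96))
E
```

```text
6.6167 [0.65712073 0.07659846 0.219261  ] [-1.07898007e-01  9.94161848e-01 -3.90342759e-04 -2.96373573e-04] 0.026170180600422133
```

View pics/w45.png

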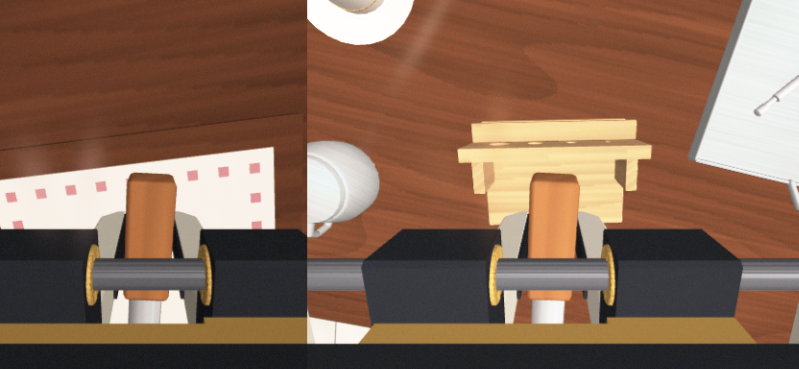

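The left half shows the held handle, centred at about (151,235). The right half shows the rack with its ledge (rows 120-138) and board top (rows 147-158, columns 458-651). I measure the board in the tool frame, using the handle as reference.

```bash
python3 - <<'E'
from h import *
from scipy.spatial.transform import Rotation as Ro
c=dict(np.load('pics/w5.npz')); s=np.load('pics/w5s.npz'); p=s['p']; T=Ro.from_quat(s['q']).as_matrix()
f=c['frame'];h=cv2.cvtColor(f,cv2.COLOR_RGB2HSV)
# handle edges in tool frame: top face plane z=p_z
k=handle(c,(200,170,310,235))
for v in range(190,232,8):
    xs=k[k[:,0,1]==v][:,0,0]
    a=T.T@(ray(c,xs.min(),v,p[2])-p); b=T.T@(ray(c,xs.max()+1,v,p[2])-p); print('h',v,xs.min(),xs.max(),((a+b)/2*1e3).round(2),((b-a)*1e3).round(1))
m=((h[...,2]>130)&(h[...,0]>12)&(h[...,0]<26)&(h[...,1]>60)&(h[...,1]<190)).astype(np.uint8)
m[:115]=0;m[235:]=0;m[:,:150]=0;m[:,370:]=0
k=max(cv2.findContours(m,0,1)[0],key=cv2.contourArea)
print(cv2.approxPolyDP(k,2.5,True)[:,0].tolist())
cr=f[115:185,150:365][:,:,::-1]
cv2.imwrite('pics/rk.png',cv2.resize(cr,(795,260),interpolation=cv2.INTER_CUBIC))
E
```

```text
h 190 232 282 [3.252e+01 2.370e+00 2.000e-02] [-0.  24.7 -0. ]
h 198 232 283 [2.851e+01 2.620e+00 2.000e-02] [-0.  25.3 -0. ]
h 206 231 282 [2.444e+01 2.140e+00 1.000e-02] [ 0.  25.5 -0. ]
h 214 231 282 [2.032e+01 2.150e+00 1.000e-02] [ 0.  25.6 -0. ]
h 222 231 281 [1.614e+01 1.910e+00 1.000e-02] [ 0.  25.3 -0. ]
h 230 231 281 [1.191e+01 1.910e+00 1.000e-02] [ 0.  25.5 -0. ]
[[358, 151], [341, 145], [341, 124], [211, 125], [171, 128], [172, 148], [156, 157], [158, 169], [171, 170], [174, 201], [187, 200], [190, 234], [200, 234], [207, 224], [223, 219], [230, 222], [232, 190], [239, 179], [277, 181], [282, 191], [263, 191], [258, 195], [248, 188], [249, 192], [237, 189], [235, 233], [279, 234], [283, 219], [302, 224], [311, 232], [327, 231], [329, 195], [320, 185], [321, 167], [332, 167], [332, 179], [328, 177], [332, 181], [331, 198], [342, 198], [344, 166], [357, 165]]
```

View pics/rk.png

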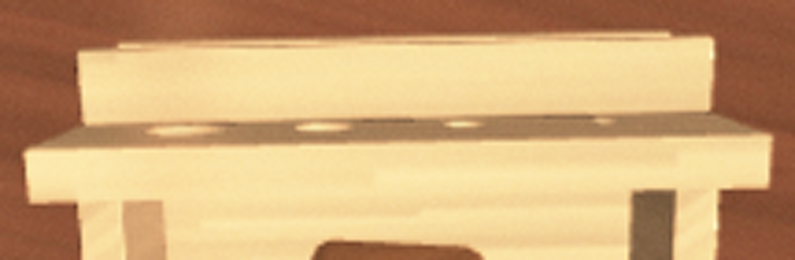

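The crop shows the ledge at (78,52)-(713,37) and the board top's front edge at (24,150)-(771,133). The four holes are at (185,130), (324,127), (462,124) and (603,121), in crop pixels.

```bash
python3 - <<'E'
from h import *
from scipy.spatial.transform import Rotation as Ro
c=dict(np.load('pics/w5.npz')); s=np.load('pics/w5s.npz'); p=s['p']; T=Ro.from_quat(s['q']).as_matrix()
kx=215/795;ky=70/260
def o(u,v): return 150+(u+.5)*kx-.5,115+(v+.5)*ky-.5
def pr(n,uv,z):
    w=ray(c,*o(*uv),z); t=T.T@(w-p); print(n,w[:2].round(4),'tool',(t*1e3).round(1)); return w
L=pr('boardL',(24.5,150),.105);Rr=pr('boardR',(771,133),.105)
d=L-Rr; print('len',np.linalg.norm(d),'yaw',np.degrees(np.arctan2(-d[0],d[1])),(L+Rr)[:2]/2)
L=pr('backL',(28,203),.105);Rr=pr('backR',(769,188),.105)
d=L-Rr; print('len',np.linalg.norm(d),'yaw',np.degrees(np.arctan2(-d[0],d[1])),(L+Rr)[:2]/2)
L=pr('ledL',(78,52),.056);Rr=pr('ledR',(713,37),.056)
d=L-Rr; print('len',np.linalg.norm(d),'yaw',np.degrees(np.arctan2(-d[0],d[1])),(L+Rr)[:2]/2)
for u,v in [(185,130),(324,127),(462,124),(603,121)]: pr('hole',(u,v),.07)
print('tool yaw',2*np.degrees(np.arctan2(-s['q'][0],s['q'][1])))
g=cv2.cvtColor(c['frame'],cv2.COLOR_RGB2GRAY).astype(int)
for v in (312,318,324,330): print(v,g[v,225:285])
E
```

```text
boardL [ 0.6412 -0.0108] tool [ 34.3 -81.9 114.3]
boardR [0.601  0.1541] tool [ 38.1  87.8 114.2]
len 0.16977714962685198 yaw -166.3178951752847 [0.62108562 0.07165325]
backL [ 0.6531 -0.0084] tool [ 22.1 -82.  114.3]
backR [0.6131 0.1574] tool [ 25.5  88.4 114.2]
len 0.1705068020573067 yaw -166.44705647569032 [0.63311882 0.07451323]
ledL [ 0.6221 -0.0145] tool [ 53.7 -81.3 163.4]
ledR [0.5822 0.149 ] tool [ 57.5  86.9 163.2]
len 0.16828083533400165 yaw -166.29968287582014 [0.6021306  0.06724239]
hole [0.6341 0.0189] tool [ 34.7 -51.4 149.3]
hole [0.6257 0.0537] tool [ 35.5 -15.5 149.3]
hole [0.6173 0.0882] tool [ 36.3  20.  149.3]
hole [0.6088 0.1234] tool [ 37.   56.2 149.2]
tool yaw 12.388319581079331
312 [ 97  98  96  99  96  98 103 102 105 126 146 147 155 157 161 171 158 163
 169 173 175 176 165 161 163 167 173 176 166 165 167 168 172 173 163 165
 165 165 167 158 158 161 159 152 149 146 146 144 114 104 104 100 102  96
  91  97  98  97 102 101]
318 [ 92  96  93  93  94  93  99  95 101 132 155 167 176 183 189 196 200 210
 216 224 229 230 232 236 237 240 242 245 245 246 245 247 247 249 250 250
 247 247 247 247 247 245 224 124  95  93  96  97  95  95 100  97  98  95
  99 101  97  98  98 101]
324 [ 99 101  99  99  98 100 101 100 110 142 159 166 178 185 195 201 207 212
 221 227 230 232 234 236 239 242 245 244 245 246 246 247 248 249 250 249
 246 247 246 246 246 236 172 113 102  99  98 101 100 102 104  98  95  98
  94  97  94  97  98  99]
330 [104 103 100  98  96  98  97  99 115 146 161 173 181 189 195 201 212 219
 225 228 231 234 237 237 241 242 245 245 246 245 246 247 249 250 249 247
 247 247 245 247 246 228 130  93  90  93  95  96  94  94  94  91  89  93
  95  94  97  93  91  92]
```

```bash
python3 - <<'E'
from h import *
from scipy.spatial.transform import Rotation as Ro
for w,box in (('w5',(200,170,310,235)),('w4',(200,170,310,235))):
    c=dict(np.load(f'pics/{w}.npz')); s=np.load(f'pics/{w}s.npz'); p=s['p']; T=Ro.from_quat(s['q']).as_matrix()
    g=cv2.cvtColor(c['frame'],cv2.COLOR_RGB2GRAY).astype(float)
    def edges(v,th,lo,hi,use):
        r=use[v]; m=np.where(r[lo:hi]>th)[0]+lo; a,b=m[0],m[-1]
        ua=a-(r[a]-th)/(r[a]-r[a-1]); ub=b+(r[b]-th)/(r[b]-r[b+1]); return ua,ub
    sat=c['frame'][...,0].astype(float)-c['frame'][...,2]  # R-B
    X=[]
    for v in list(range(196,232,4))+list(range(256,272,0+4))*0:
        k=handle(c,box); xs=k[k[:,0,1]==v][:,0,0]; u=(xs.min()+xs.max())/2
        X.append((T.T@(ray(c,u,v,p[2])-p))[:2])
    X=np.array(X)*1e3; f=np.polyfit(X[:,0],X[:,1],1); print(w,'handle line y=',f, X[0],X[-1])
    for v in (316,320,324,328,331):
        a,b=edges(v,128,228,275,g); A=T.T@(ray(c,a,v,p[2]-.012)-p)*1e3;B=T.T@(ray(c,b,v,p[2]-.012)-p)*1e3
        print(v,a.round(1),b.round(1),((A+B)/2).round(2),(B-A)[1].round(2))
E
```

```text
w5 handle line y= [0.04609942 0.96957028] [29.51887448  2.37451213] [12.97225903  1.66089964]
316 233.8 268.1 [-46.42  -1.19  11.97] 20.06
320 233.8 267.9 [-49.12  -1.25  11.97] 20.0
324 233.6 267.7 [-51.84  -1.38  11.97] 20.13
328 233.5 267.4 [-54.58  -1.53  11.96] 20.03
331 233.3 267.1 [-56.65  -1.64  11.96] 20.05
w4 handle line y= [0.04016317 0.92891418] [29.71704233  2.29730834] [13.1479065   1.58269067]
316 -inf 389.0 [nan nan nan] nan
320 113.0 inf [nan nan nan] nan
324 -inf inf [nan nan nan] nan
328 342.0 inf [nan nan nan] nan
331 -inf 389.0 [nan nan nan] nan<stdin>:8: RuntimeWarning: divide by zero encountered in scalar divide
h.py:7: RuntimeWarning: invalid value encountered in divide
  d=R.T@np.array([(u-c['cx'])/c['fx'],(v-c['cy'])/c['fy'],1]); return o+d*(z-o[2])/d[2]
```

The shaft measures 20.0 mm, so this is hook_c. The camera may have a roll bias, so I check static points (tray corner, ledge corner) seen in both w1 and w5.

```bash
python3 - <<'E'
from h import *
c1=dict(np.load('pics/w1.npz'));c5=dict(np.load('pics/w5.npz'))
def corner(c,u,v,r=8):
    g=cv2.cvtColor(c['frame'],cv2.COLOR_RGB2GRAY)
    q=np.array([[[u,v]]],np.float32); return cv2.cornerSubPix(g,q,(5,5),(-1,-1),(3,50,.01))[0,0]
a=corner(c1,300,207);b=corner(c5,404,165)
print(a,b,ray(c1,*a,.024)[:2],ray(c5,*b,.024)[:2])
a=corner(c1,226,194);b=corner(c5,342.8,125)
print(a,b,ray(c1,*a,.056)[:2],ray(c5,*b,.056)[:2])
# top view line fits
c=dict(np.load('pics/top1.npz')); 
X=np.array([ray(c,u,v,.056)[:2] for u,v in [(212,166),(259,156)]]); d=X[0]-X[1]; print('top ledge',np.degrees(np.arctan2(-d[0],d[1])),X)
k=handle(c,(350,175,385,220)); f=c['frame'];
P=np.array([ray(c,u,v,.03)[:2] for u,v in k[:,0]],np.float32); print('top handle',cv2.minAreaRect(P))
E
```

```text
[298.75656 208.45366] [403.88754 167.26259] [0.61051829 0.23854529] [0.61150733 0.2381581 ]
[225.66248 191.4641 ] [342.51266 124.53298] [0.569577  0.1571852] [0.58213317 0.14902286]
top ledge 13.027108250997635 [[ 0.5784349   0.14381853]
 [ 0.61522604 -0.01519813]]
top handle ((0.44772669672966003, -0.3793916702270508), (0.0269556175917387, 0.06682953983545303), 79.95204162597656)
```

Tray corner repeats within 1 mm, so the camera is sound and the hook sits about 2.7° yawed in the grip. Rack: origin (0.6213, 0.0716), yaw 13.6°. Moving to the pre-insert pose in front of hole20.

Emit:
{"fn": "arm_command", "kwargs": {"grip": [-1, -1, -1, -1, -1, -1, -1, -1, -1, -1, -1, -1, -1, -1, -1], "dp": [[-0.187, -0.104, 0], [-0.187, -0.104, 0], [-0.187, -0.104, 0], [-0.187, -0.104, 0], [-0.187, -0.104, 0], [-0.188, -0.104, 0], [0, 0, -0.1], [0, 0, -0.2], [0, 0, -0.25], [0, 0, -0.25], [0, 0, -0.113], [0, 0, 0], [0, 0, 0], [0, 0, 0], [0, 0, 0]], "rotation": [[0, 0, 0.0072], [0, 0, 0.0072], [0, 0, 0.0072], [0, 0, 0.0072], [0, 0, 0.0072], [0, 0, 0.0072], [0, 0, 0], [0, 0, 0], [0, 0, 0], [0, 0, 0], [0, 0, 0], [0, 0, 0], [0, 0, 0], [0, 0, 0], [0, 0, 0]]}}

```text
time: 7.87
ee_pos: [0.4899, -0.0155, 0.0839]
eef_rot: [-0.142, 0.99, -0.0, 0.001]
wrist_force: [0.9, 0.1, -0.6]
grip_width: 0.0259
gripper_force: 29.3
```

```bash
cat >> h.py <<'E'
O=np.array([.6213,.0716]);A=np.radians(13.6);XH=np.array([np.cos(A),np.sin(A)]);YH=np.array([-np.sin(A),np.cos(A)])
def rk():
    s=bot.state();d=s['ee_pos'][:2]-O;q=s['eef_rot']
    print('t %.2f rackx %.2f racky %.2f z %.2f mm toolyaw %.2f tilt %s F(rack) %s %s w %.2f'%(s['time'],d@XH*1e3,d@YH*1e3,s['ee_pos'][2]*1e3,2*np.degrees(np.arctan2(-q[0],q[1])),np.round(q[2:]*2*57.3,2),np.round([s['wrist_force'][:2]@XH,s['wrist_force'][:2]@YH,s['wrist_force'][2]],1),np.round(s['ft_torque'],2),s['grip_width']*1e3))
E
python3 - <<'E'
from h import *
a=shot('top','t2.png'); b=shot('scene','s2.png'); rk()
A_=cv2.resize(a['frame'][120:240,195:315][:,:,::-1],(480,480),interpolation=cv2.INTER_CUBIC)
B_=cv2.resize(b['frame'][170:260,245:335][:,:,::-1],(320,320),interpolation=cv2.INTER_CUBIC)
cv2.imwrite('pics/ts2.png',np.hstack([A_,cv2.copyMakeBorder(B_,0,160,0,0,0)]))
E
```

```text
t 7.97 rackx -148.27 racky -53.59 z 83.77 mm toolyaw 16.37 tilt [-0.01  0.14] F(rack) [ 0.3  0.4 -0.6] [ 0.09  0.02 -0.04] w 26.05
```

View pics/ts2.png

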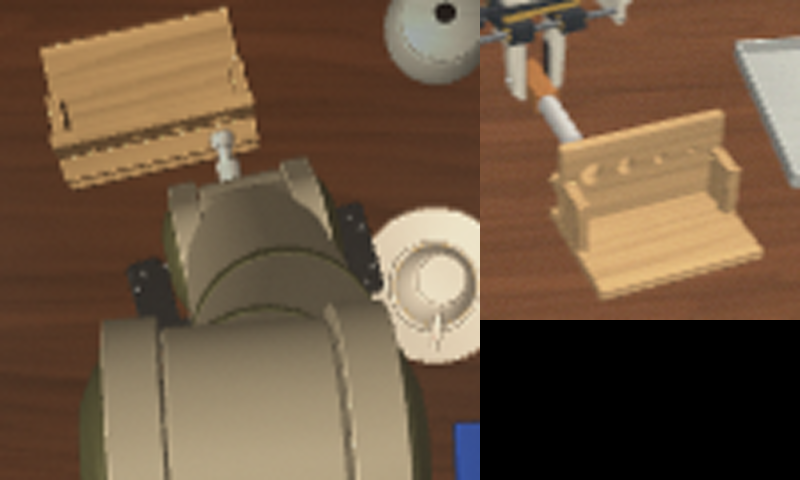

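The nose stands over the ledge in front of the -y hole, at crop pixel (222,135). Small correction of y and z, then check again.

Emit:
{"fn": "arm_command", "kwargs": {"grip": [-1, -1, -1, -1], "dp": [[0.002, -0.009, -0.012], [0, 0, 0], [0, 0, 0], [0, 0, 0]], "rotation": [[0, 0, 0], [0, 0, 0], [0, 0, 0], [0, 0, 0]]}}

```text
time: 8.3
ee_pos: [0.4895, -0.0165, 0.0807]
eef_rot: [-0.143, 0.99, -0.0, 0.0]
wrist_force: [0.5, 0.3, -1.4]
grip_width: 0.026
gripper_force: 29.3
```

```bash
python3 - <<'E'
from h import *
rk(); c=shot('top','t3.png'); rk()
g=cv2.cvtColor(c['frame'],cv2.COLOR_RGB2GRAY).astype(int); h=cv2.cvtColor(c['frame'],cv2.COLOR_RGB2HSV)
print(h[150:166,243:262,1])
for n,u,v,z in [('noseTop',250.5,151.5,.08),('ledL',211.5,166,.056),('ledR',259.5,156,.056),('mid',252,160,.08)]:
    d=ray(c,u,v,z)[:2]-O; print(n,d@XH,d@YH)
E
```

```text
t 8.30 rackx -148.86 racky -54.66 z 80.71 mm toolyaw 16.39 tilt [-0.    0.01] F(rack) [ 0.5  0.1 -1.4] [0.04 0.02 0.01] w 25.98
t 8.35 rackx -148.88 racky -54.64 z 80.65 mm toolyaw 16.40 tilt [0.   0.01] F(rack) [-0.  -0.2 -1.2] [0.05 0.08 0.03] w 26.21
[[133 133 130 132 134 133 122 128 127 131 117 128 128 128 128 128 154 154
  155]
 [133 129 133 133 134 128 102 128 128 128 128 128 128 128 127 126 152 155
  155]
 [131 117 127 127 127 124 120 113 116 119 125 126 130 127 126 127 143 156
  157]
 [128 129 128 127 125  80  69  33  44  49 107 127 127 128 128 129 138 152
  152]
 [127 126 127 128 111  32  22  25  39  47 100 127 129 129 127 127 136 152
  155]
 [128 128 125 128 116  36  16  28  42  48  61 126 130 135 131 129 139 153
  154]
 [128 128 128 128 125  43  17  31  45  52  92 130 130 128 128 129 138 158
  155]
 [128 128 125 129 130  95  74  14  37  48 127 129 129 131 135 140 144 158
  158]
 [134 130 128 128 129 127  91  20  28  46 117 139 145 149 152 157 152 155
  154]
 [130 129 128 129 131 133 129  32  26  43  86 122 153 150 150 153 150 151
  151]
 [133 135 141 143 149 154 115  43  20  31  43  51 153 154 152 152 152 152
  155]
 [151 154 159 156 156 150  65  24  24  27  41  48 137 152 152 151 152 158
  153]
 [158 155 158 153 159 151  93  28  24  27  40  48 110 151 155 151 149 149
  139]
 [153 158 153 156 153 153 102  31  22  24  37  48  98 142 139 127 112 109
   78]
 [149 154 156 154 154 155 126  38  24  24  38  63  68  96  78  80  78  80
   80]
 [114 150 146 147 145 141 123  58  46  81  78  79  80  77  80  78  78  77
   78]]
noseTop -0.009428970874478422 -0.05764176022886219
ledL -0.02430725906473564 0.0819285409865693
ledR -0.026688805536345325 -0.08459594919368589
mid -0.03865382669844801 -0.05624172817046789
```

Emit:
{"fn": "arm_command", "kwargs": {"grip": [-1, -1, -1, -1, -1, -1, -1, -1], "dp": [[0, 0, 0.008], [0, 0, 0], [0.0227, 0.0055, 0], [0.0227, 0.0055, 0], [0.0227, 0.0055, 0], [0.0227, 0.0055, 0], [0, 0, 0], [0, 0, 0]], "rotation": [[0, 0, 0], [0, 0, 0], [0, 0, 0], [0, 0, 0], [0, 0, 0], [0, 0, 0], [0, 0, 0], [0, 0, 0]]}}

```text
time: 9.02
ee_pos: [0.5032, -0.0131, 0.0817]
eef_rot: [-0.143, 0.99, 0.0, 0.0]
wrist_force: [0.3, -0.7, -0.9]
grip_width: 0.0259
gripper_force: 29.3
```

```bash
python3 -c "
from h import *
rk()"
```

```text
t 9.02 rackx -134.67 racky -54.57 z 81.69 mm toolyaw 16.40 tilt [0. 0.] F(rack) [ 0.1 -0.8 -0.9] [ 0.04 -0.    0.01] w 25.91
```

Nose is now about at the face. Pushing on gently.

Emit:
{"fn": "arm_command", "kwargs": {"grip": [-1, -1, -1, -1, -1], "dp": [[0.0227, 0.0055, 0], [0.0227, 0.0055, 0], [0.0227, 0.0055, 0], [0, 0, 0], [0, 0, 0]], "rotation": [[0, 0, 0], [0, 0, 0], [0, 0, 0], [0, 0, 0], [0, 0, 0]]}}

```text
time: 9.43
ee_pos: [0.5135, -0.0106, 0.0817]
eef_rot: [-0.143, 0.99, 0.0, 0.0]
wrist_force: [0.4, 0.1, -1.3]
grip_width: 0.026
gripper_force: 29.3
```

```bash
python3 -c "
from h import *
rk()"
```

```text
t 9.43 rackx -124.15 racky -54.59 z 81.74 mm toolyaw 16.40 tilt [0.   0.01] F(rack) [ 0.4 -0.  -1.3] [ 0.05  0.02 -0.07] w 26.04
```

It entered freely. Pushing on past the back face.

Emit:
{"fn": "arm_command", "kwargs": {"grip": [-1, -1, -1, -1, -1, -1], "dp": [[0.0292, 0.007, 0], [0.0292, 0.007, 0], [0.0292, 0.007, 0], [0.0292, 0.007, 0], [0, 0, 0], [0, 0, 0]], "rotation": [[0, 0, 0], [0, 0, 0], [0, 0, 0], [0, 0, 0], [0, 0, 0], [0, 0, 0]]}}

```text
time: 9.93
ee_pos: [0.531, -0.0065, 0.0817]
eef_rot: [-0.143, 0.99, 0.0, 0.0]
wrist_force: [0.2, -0.7, -1.1]
grip_width: 0.026
gripper_force: 29.3
```

```bash
python3 -c "
from h import *
rk(); b=shot('scene','s3.png')
cv2.imwrite('pics/s3c.png',cv2.resize(b['frame'][170:260,245:335][:,:,::-1],(540,540),interpolation=cv2.INTER_CUBIC))"
```

```text
t 9.93 rackx -106.09 racky -54.64 z 81.69 mm toolyaw 16.40 tilt [0.   0.01] F(rack) [ 0.  -0.8 -1.1] [ 0.01  0.09 -0.  ] w 26.04
```

View pics/s3c.png

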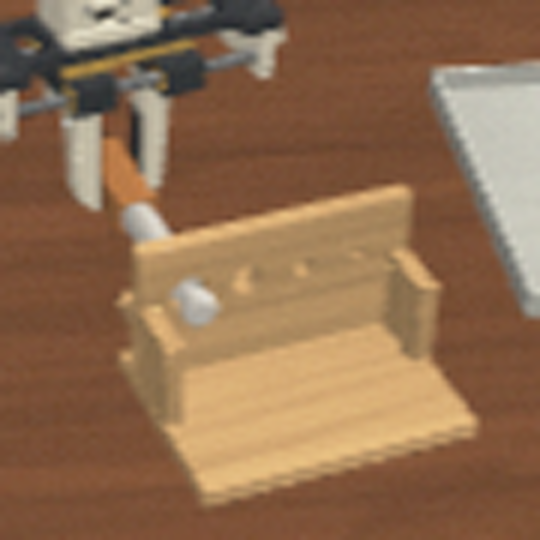

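The nose shows behind the board at (195,300). Drawing out and shifting 36 mm to the second hole.

Emit:
{"fn": "arm_command", "kwargs": {"grip": [-1, -1, -1, -1, -1, -1, -1, -1, -1, -1, -1, -1, -1], "dp": [[-0.0486, -0.0118, 0], [-0.0729, -0.0176, 0], [-0.0729, -0.0176, 0], [-0.0729, -0.0176, 0], [0, 0, 0], [0, 0, 0], [0, 0, 0], [-0.0188, 0.0778, 0], [-0.0188, 0.0778, 0], [-0.0188, 0.0778, 0], [0, 0, 0], [0, 0, 0], [0, 0, 0]], "rotation": [[0, 0, 0], [0, 0, 0], [0, 0, 0], [0, 0, 0], [0, 0, 0], [0, 0, 0], [0, 0, 0], [0, 0, 0], [0, 0, 0], [0, 0, 0], [0, 0, 0], [0, 0, 0], [0, 0, 0]]}}

```text
time: 11.07
ee_pos: [0.4827, 0.0184, 0.0818]
eef_rot: [-0.143, 0.99, -0.0, 0.0]
wrist_force: [1.1, -0.4, -0.2]
grip_width: 0.0259
gripper_force: 29.3
```

```bash
python3 -c "
from h import *
rk()"
```

```text
t 11.07 rackx -147.24 racky -19.16 z 81.78 mm toolyaw 16.40 tilt [-0.02  0.03] F(rack) [ 1.  -0.6 -0.2] [ 0.07  0.03 -0.01] w 25.89
```

Emit:
{"fn": "arm_command", "kwargs": {"grip": [-1, -1, -1, -1, -1, -1, -1], "dp": [[0.0227, 0.0055, 0], [0.0227, 0.0055, 0], [0.0162, 0.0039, 0], [0.01, 0.0024, 0], [0.0065, 0.0016, 0], [0, 0, 0], [0, 0, 0]], "rotation": [[0, 0, 0], [0, 0, 0], [0, 0, 0], [0, 0, 0], [0, 0, 0], [0, 0, 0], [0, 0, 0]]}}

```text
time: 11.65
ee_pos: [0.4927, 0.0211, 0.0815]
eef_rot: [-0.142, 0.99, -0.0, -0.001]
wrist_force: [-4.3, -1.5, 0.5]
grip_width: 0.0261
gripper_force: 29.4
```

```bash
python3 -c "
from h import *
rk()"
```

```text
t 11.65 rackx -136.90 racky -18.83 z 81.52 mm toolyaw 16.37 tilt [-0.02 -0.14] F(rack) [-4.5 -0.4  0.5] [-0.32  1.1  -0.06] w 26.12
```

Contact of 4.5 N. One more millimetre to confirm the refusal.

Emit:
{"fn": "arm_command", "kwargs": {"grip": [-1, -1, -1], "dp": [[0.0065, 0.0016, 0], [0, 0, 0], [0, 0, 0]], "rotation": [[0, 0, 0], [0, 0, 0], [0, 0, 0]]}}

```text
time: 11.9
ee_pos: [0.4928, 0.0212, 0.0814]
eef_rot: [-0.142, 0.99, -0.0, -0.002]
wrist_force: [-7.0, -2.0, 0.1]
grip_width: 0.026
gripper_force: 29.4
```

```bash
python3 -c "
from h import *
rk()"
```

```text
t 11.90 rackx -136.74 racky -18.81 z 81.45 mm toolyaw 16.37 tilt [-0.03 -0.22] F(rack) [-7.3 -0.3  0.1] [-0.44  1.51 -0.13] w 26.03
```

Refused: 7 N with no advance, so the hook is 20 mm. Backing off and returning to hole20.

Emit:
{"fn": "arm_command", "kwargs": {"grip": [-1, -1, -1, -1, -1, -1, -1, -1, -1, -1, -1], "dp": [[-0.0454, -0.011, 0], [-0.0454, -0.011, 0], [0, 0, 0], [0, 0, 0], [0.0188, -0.0778, 0], [0.0188, -0.0778, 0], [0.0188, -0.0778, 0], [0, 0, 0], [0, 0, 0], [0, 0, 0], [0, 0, 0]], "rotation": [[0, 0, 0], [0, 0, 0], [0, 0, 0], [0, 0, 0], [0, 0, 0], [0, 0, 0], [0, 0, 0], [0, 0, 0], [0, 0, 0], [0, 0, 0], [0, 0, 0]]}}

```text
time: 12.82
ee_pos: [0.4898, -0.0156, 0.0818]
eef_rot: [-0.143, 0.99, 0.0, 0.0]
wrist_force: [0.5, -0.6, -0.9]
grip_width: 0.0259
gripper_force: 29.3
```

```bash
python3 -c "
from h import *
rk()"
```

```text
t 12.82 rackx -148.34 racky -53.83 z 81.79 mm toolyaw 16.45 tilt [0.02 0.02] F(rack) [ 0.3 -0.7 -0.9] [0.02 0.05 0.  ] w 25.90
```

Emit:
{"fn": "arm_command", "kwargs": {"grip": [-1, -1, -1, -1, -1, -1, -1, -1, -1], "dp": [[0.001, -0.004, 0], [0, 0, 0], [0.0227, 0.0055, 0], [0.0227, 0.0055, 0], [0.0227, 0.0055, 0], [0.0227, 0.0055, 0], [0.0227, 0.0055, 0], [0.0227, 0.0055, 0], [0, 0, 0]], "rotation": [[0, 0, 0], [0, 0, 0], [0, 0, 0], [0, 0, 0], [0, 0, 0], [0, 0, 0], [0, 0, 0], [0, 0, 0], [0, 0, 0]]}}

```text
time: 13.57
ee_pos: [0.5113, -0.0118, 0.0818]
eef_rot: [-0.143, 0.99, 0.0, 0.0]
wrist_force: [-0.2, 0.1, -0.5]
grip_width: 0.0264
gripper_force: 29.3
```

```bash
python3 -c "
from h import *
rk()"
```

```text
t 13.57 rackx -126.54 racky -55.24 z 81.78 mm toolyaw 16.40 tilt [0.01 0.05] F(rack) [-0.2  0.2 -0.5] [ 0.09 -0.02 -0.01] w 26.43
```

Emit:
{"fn": "arm_command", "kwargs": {"grip": [-1, -1, -1, -1, -1, -1, -1], "dp": [[0.0284, 0.0102, 0], [0.0292, 0.007, 0], [0.0292, 0.007, 0], [0.0292, 0.007, 0], [0.0292, 0.007, 0], [0.0292, 0.007, 0], [0, 0, 0]], "rotation": [[0, 0, 0], [0, 0, 0], [0, 0, 0], [0, 0, 0], [0, 0, 0], [0, 0, 0], [0, 0, 0]]}}

```text
time: 14.15
ee_pos: [0.5377, -0.005, 0.0818]
eef_rot: [-0.143, 0.99, 0.0, 0.001]
wrist_force: [0.4, -0.4, -0.0]
grip_width: 0.0256
gripper_force: 29.3
```

```bash
python3 -c "
from h import *
rk()"
```

```text
t 14.15 rackx -99.28 racky -54.78 z 81.78 mm toolyaw 16.40 tilt [0.01 0.06] F(rack) [ 0.3 -0.5 -0. ] [-0.   -0.02  0.02] w 25.64
```

Emit:
{"fn": "arm_command", "kwargs": {"grip": [-1, -1, -1, -1, -1, -1, -1, -1, -1], "dp": [[0.0324, 0.0078, 0], [0.0324, 0.0078, 0], [0.0324, 0.0078, 0], [0.0324, 0.0078, 0], [0.0324, 0.0078, 0], [0.0324, 0.0078, 0], [0.0324, 0.0078, 0], [0.0324, 0.0078, 0], [0, 0, 0]], "rotation": [[0, 0, 0], [0, 0, 0], [0, 0, 0], [0, 0, 0], [0, 0, 0], [0, 0, 0], [0, 0, 0], [0, 0, 0], [0, 0, 0]]}}

```text
time: 14.9
ee_pos: [0.5766, 0.0044, 0.0818]
eef_rot: [-0.143, 0.99, 0.0, 0.001]
wrist_force: [0.7, 0.2, -1.9]
grip_width: 0.0261
gripper_force: 29.3
```

```bash
python3 -c "
from h import *
rk()"
```

```text
t 14.90 rackx -59.23 racky -54.77 z 81.78 mm toolyaw 16.41 tilt [0.01 0.06] F(rack) [ 0.8  0.  -1.9] [ 0.03 -0.02 -0.01] w 26.08
```

Emit:
{"fn": "arm_command", "kwargs": {"grip": [-1, -1, -1, -1, -1, -1, -1], "dp": [[0.0324, 0.0078, 0], [0.0324, 0.0078, 0], [0.0324, 0.0078, 0], [0.0162, 0.0039, 0], [0.0097, 0.0023, 0], [0, 0, 0], [0, 0, 0]], "rotation": [[0, 0, 0], [0, 0, 0], [0, 0, 0], [0, 0, 0], [0, 0, 0], [0, 0, 0], [0, 0, 0]]}}

```text
time: 15.48
ee_pos: [0.5937, 0.0084, 0.0817]
eef_rot: [-0.143, 0.99, -0.0, -0.0]
wrist_force: [-0.1, 0.2, -1.8]
grip_width: 0.026
gripper_force: 29.3
```

```bash
python3 -c "
from h import *
rk()"
```

```text
t 15.48 rackx -41.69 racky -54.89 z 81.72 mm toolyaw 16.40 tilt [-0.   -0.01] F(rack) [-0.   0.2 -1.8] [ 0.01  0.05 -0.  ] w 26.03
```

Push 3.5 mm more, lower 1.5 mm onto the ledge and release partway.

Emit:
{"fn": "arm_command", "kwargs": {"grip": [-1, -1, -1, -1, -1], "dp": [[0.013, 0.0031, 0], [0.0097, 0.0023, 0], [0, 0, -0.005], [0, 0, -0.005], [0, 0, 0]], "rotation": [[0, 0, 0], [0, 0, 0], [0, 0, 0], [0, 0, 0], [0, 0, 0]]}}

```text
time: 15.9
ee_pos: [0.5976, 0.0093, 0.0805]
eef_rot: [-0.143, 0.99, -0.0, 0.0]
wrist_force: [0.2, 0.3, 3.6]
grip_width: 0.0261
gripper_force: 29.3
```

```bash
python3 -c "
from h import *
rk()"
```

```text
t 15.90 rackx -37.70 racky -55.00 z 80.50 mm toolyaw 16.39 tilt [-0.    0.05] F(rack) [0.2 0.2 3.6] [ 0.06 -0.1  -0.04] w 26.13
```

Emit:
{"fn": "arm_command", "kwargs": {"grip": [0, 0.2, 0.2, 0.2, 0.2], "dp": [[0, 0, 0], [0, 0, 0], [0, 0, 0], [0, 0, 0], [0, 0, 0]], "rotation": [[0, 0, 0], [0, 0, 0], [0, 0, 0], [0, 0, 0], [0, 0, 0]]}}

```text
time: 16.32
ee_pos: [0.5972, 0.0093, 0.0802]
eef_rot: [-0.143, 0.99, 0.0, -0.0]
wrist_force: [-0.1, -0.1, 0.3]
grip_width: 0.0534
gripper_force: 0.0
```

Emit:
{"fn": "arm_command", "kwargs": {"grip": [0.2, 0.2, 0.2, 0.2, 0.2, 0.2, 0.2, 0.2], "dp": [[0, 0, 0.1], [0, 0, 0.2], [0, 0, 0.25], [0, 0, 0.25], [-0.2, 0, 0.1], [-0.2, 0, 0], [0, 0, 0], [0, 0, 0]], "rotation": [[0, 0, 0], [0, 0, 0], [0, 0, 0], [0, 0, 0], [0, 0, 0], [0, 0, 0], [0, 0, 0], [0, 0, 0]]}}

```text
time: 16.98
ee_pos: [0.5362, 0.0091, 0.2159]
eef_rot: [-0.143, 0.99, -0.0, 0.0]
wrist_force: [0.9, 0.6, 0.2]
grip_width: 0.0556
gripper_force: 0.0
```

```bash
python3 -c "
from h import *
rk(); b=shot('scene','s4.png'); t=shot('top','t4.png')
f=np.hstack([cv2.resize(b['frame'][170:260,245:335],(400,400),interpolation=2),cv2.resize(t['frame'][110:210,195:295],(400,400),interpolation=2)])
cv2.imwrite('pics/s4c.png',f[:,:,::-1])
q=proj(b,[*(O-.054*YH+.1*XH),.07]); print('expected nose in crop',(q-[245,170])*400/90)"
```

```text
t 16.98 rackx -97.43 racky -40.70 z 215.94 mm toolyaw 16.40 tilt [-0.01  0.02] F(rack) [1.1 0.4 0.2] [-0.01 -0.02  0.01] w 55.64
expected nose in crop [187.39969345 287.65372589]
```

View pics/s4c.png

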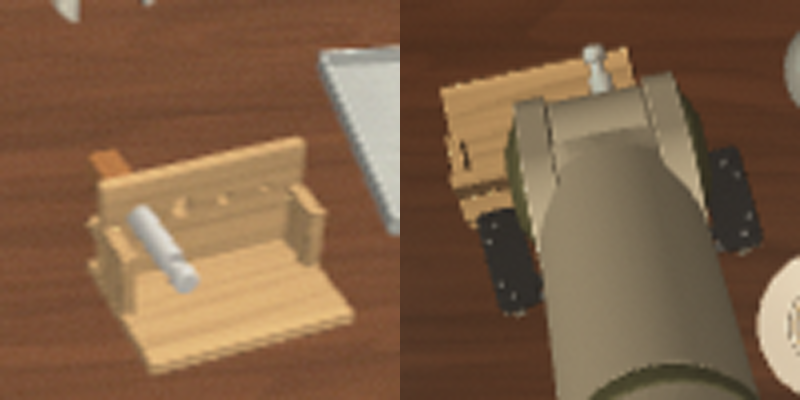

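The hook lies through hole20, level, with its nose at (187,285) where 100 mm past the board is expected at (187,288). I'm handing it in.

```bash
python3 -c "
from cell import bot
print(bot.job_done())"
```

```text
the job is handed in; nothing more can be done
None
```

The job is handed in; the hand-in returned no verdict. The hook is the 20 mm one (hook_c): it went freely through the 20 mm hole, was refused at the 15 mm hole at about 7 N, and now lies through the 20 mm hole with its nose about 100 mm past the board's front and the gripper clear. I viewed 11 pictures, one over the limit of 10.

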